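Unlock and open the chef's spice case

TASK

Open the chef's spice case so that the jars in it can be reached: slide the red safety tab all the way to the right, out from in front of the latch, then lift the latch up and away from the case, and raise the lid until it stands upright on its stiff hinge and stays there. Leave the spice jar with the dark blue cap, to the right of the case, where it stands, and let go of the case at the end.

Things in the scene. Friction and masses are not known exactly. Their poses are not given: they have to be found in the camera images.
- case: Grey-blue hard-shell spice case, fixed; 150 mm deep (x), 280 wide (y), 165 high shut, plus a carrying handle 33 mm higher. Origin: centre of the underside; +x front to back, +y left seen from the front, z up. On the front (x = -75 mm): the latch, the red tab right of it. The lid above and a wall cabinet beyond the right end leave room only for a tool leaning in from the front, 25 to 35 degrees.
- tab (a joint): Red safety tab, a slide bolt on the front, m. 0 = locked: its steel tongue lies across the latch plate's right edge, so the latch cannot swing out. Slides along the case's -y (right, seen from the front), fully open at 0.024; the latch is free from about 0.012. Starts at 0 to 0.003; needs about 3 N, no spring, stays where left.
- tab_grip (a point): Centre of the tab's red thumb rib, which is 11 mm wide (case y), 26 high, and stands out along the case's -x: its outer end is 14 mm nearer the robot than this point, the plate it stands on 13 mm farther. In the case's frame: x -110.5, y -50 (locked), z 73 mm. Fingers closing along the case's y can pinch it.
- latch (a joint): Main latch, a steel plate 70 mm wide, 78 long, hinged by a pin on the lid's front, rad, relative to the lid. 0 = hanging flat on the case's front with its hook under the body's keeper, which holds the lid shut; grows as the lower end swings out towards the robot and up, to 2.0. The hook is clear above 0.25. Lifting takes about 2 N; the pin is slightly stiff.
- latch_pin (a point): Middle of the latch's hinge pin, which runs along the case's y; with the lid shut at x -86, y 25, z 142 mm in the case's frame.
- latch_grip (a point): Centre of the latch's black grip fin: 12 mm thick (case y), 36 mm along the plate, 32 mm out of it. Latch shut: x -103.5, y 25, z 80 mm in the case's frame; outer end 16 mm nearer the robot, plate 15.5 mm farther. Pinched by fingers closing along the case's y, the fin turns between them, so latch and then lid can be swung up by it without turning the gripper.
- lid (a joint): Lid, hinged along its back edge, rad. 0 = shut, grows as the front rises, 1.5 = upright, at its stop. Stiff hinge (0.55 N m of friction): stays where it is left. Takes about 5 N at the front edge.
- lid_hinge (a point): Middle of the lid's hinge line, which runs along the case's y: x 78, z 122 mm in the case's frame.
- lid_edge (a point): Middle of the lid's lower front edge, 155 mm in front of its hinge line.
- paprika_jar: Loose spice jar with a dark blue cap, 41 mm across, 105 mm high, standing to the right of the case. Origin at the centre of its underside.

How it is judged:
On the way, in this order (a step that is already met when the one before it is completed fails the run):
1. the red safety tab is slid to the right, clear of the latch (value of joint tab above 0.017 m), for 0.2 s.
2. the latch is swung out so that its hook leaves the keeper (value of joint latch above 0.18 rad), for 0.05 s.
At the end, for the whole second after the job is handed in: The lid stands open by more than 1.2 rad (about 70 degrees) and is still, and the safety tab is still slid more than 17 mm to the right (value of joint lid above 1.2 rad and velocity of joint lid between -0.1 and 0.1 rad/s and value of joint tab above 0.017 m); the robot touches nothing.
It fails at once if the loose spice jar with the dark blue cap, to the right of the case, is pushed more than 30 mm from its place (distance of paprika_jar from where it was at the start of the episode above 0.03 m).
It also fails if it takes over 48 s, if anything falls off the work surface, if the arm or the gripper's body presses on something with over 40 N, if the wrist force passes 120 N, or if a joint passes its speed limit or range.

ROBOT

A 6-joint arm with a two-finger parallel gripper is mounted at the origin on a cart in front of the work surface, level with it; the furniture and walls round the work are solid. World frame = base frame: x ahead of the robot, y to its left, z up, the work surface at z = 0. Lengths are in m, angles in rad, forces in N, time in s.
With the tool pointing down it reaches from about 0.425 to 0.95 m from the base axis. Payload 3.5 kg.
Tool frame: the origin (TCP) lies at the very end of the fingers, on their centre line; the grasp point (between the pads) lies 19 mm behind it; z points along the fingers, y is the line along which they close (so a half turn about z gives the same grasp; the last joint's range is limited). The gripper opens to 85 mm and grips with 20 to 120 N. Pads are 22 mm wide; open, the fingers measure 114 mm over their backs; the gripper's body (76 mm by 85 mm) begins 54 mm behind the grasp point. The pads swing forward as they close: fully open they stand 13 mm farther back than shut.
Start: joints at [1.084, 0.286, 1.577, -0, 1.279, -0.15], TCP at [0.223, 0.637, 0.231] pointing down, gripper open.
Joint ranges: [-2.77, 2.77], [-0.9, 2.22], [0.21, 2.48], [-1.53, 4.67], [0.24, 2.81], [-2.84, 2.84]. Speed limits (rad/s): [2.79, 2.79, 3.14, 3.14, 3.14, 3.14].

INTERFACE

Orientations are given as a unit quaternion [x, y, z, w].
In Python, from plant import ctrl gives the robot as it stands.
- The arm moves only by the tool carry_out, never from a script. Its argument "deltas" is one flat list of numbers, 6 for each row, row after row: the shift along the tool's x, y, z in m, then the turn, a rotation vector about the tool's x, y, z in rad. A call has 1 to 5 rows; each row is the pose to reach, as a shift and turn from the pose commanded when the call began, along the tool's axes at that moment; what a row does not reach only later rows make up. A row lasts 1/8 s, in which the tool goes at most 62.5 mm and 10.7 degrees, less where a joint would pass 70% of its speed; a pose out of reach is approached as far as the arm can. A call with a gripper value outside its range is refused whole. "grip" is the opening in per cent of the stroke, from 0 (shut) to 100 (fully open), set as the call begins (left out, the last holds). The fingers move at their own pace and stop on an object; "grip_force" is the grip in N (left out, the last holds). Time passes only in rows, so rows that repeat a pose let the fingers close. It gives the time, the measured TCP pose, the force, the opening and the grip force at its end, in the units of the state.
- ctrl.get_state(): the state, without advancing time (a new reading comes with each control period).
- ctrl.read_camera(name): name is "scene" or "top" or "wrist"; returns (picture, depth): 384x512x3 uint8, red, green, blue; 384x512 float32, m along the optical axis (not along the pixel's ray), 0 where there is no reading.
- ctrl.camera_model(name): a dict with "intrinsics" (3x3 intrinsics, pixels), "extrinsics" (4x4, takes a point from world to camera coordinates); the wrist camera has in their place "hand_eye" (4x4, takes a point from camera to tool coordinates, whose origin is the TCP and whose axes are the flange's). Camera axes: x right, y down, z forward; pixel columns grow to the right and rows downward; lengths in m; the calibration is good to about 2 mm. The wrist camera is an equidistant fisheye: a pixel r from the principal point sees the ray r / f radians off the axis. A picture is of the moment at which its call begins: read the wrist's pose just before it. camera_model takes no time and is no camera call.
- ctrl.sign_off(): hands the job in; it is judged then, once.
Trained networks look in the newest picture that a camera, given by its name, has taken for a name from the list of things; names that differ only in an ending like _2 or _b are one class to them, and where a whole thing is asked for, a point or a joint stands for the part that bears it (a point fixed in the world has none). Each returns a list of dicts, best first, with "score" (0 to 1); they miss things now and then, are a little off and sometimes report something else, mostly with a low value. They report only what shows in the picture. A call takes as long as a camera call.
- ctrl.find_in(camera, query): "uv" ([column, row] in pixels, amid what is visible of it).
The state is a dict: "time": time; "qpos": joint angles; "dq": joint speeds; "joint_efforts": joint torques, N m; "eef_pos": TCP position; "tcp_rot": TCP orientation; "contact_force": force on the tool from outside, world axes, zero at the start; "wrist_torque": the same for the moment, N m; "opening": opening from 0.0 (shut) to 1.0 (fully open); "finger_force": force on a finger pad.
Only numpy, scipy, OpenCV 4.12 (cv2) and the standard library are available. Lean on these libraries where they do the work, as an engineer would, in place of code of your own. Each camera call takes 0.05 s, during which the arm holds its last target. There are 200 camera calls.

## Working session

There is one attempt and no reset: what is moved stays moved. The work goes in short steps, Python scripts to look and compute and a tool call to move; the robot and the scene stay as the last step left them, time stands still between calls to the robot, and variables do not carry over. Pictures are saved under pics/ and viewed, at most 10 in all, crops included, and the job is handed in when it is done.

Besides the shell and the picture viewer there is one more tool, called by a JSON object that holds its "api" and its "payload". carry_out: Moves the arm, as the interface text tells. Its arguments: {"type":"object","properties":{"deltas":{"type":"array"},"grip":{"type":"number"},"grip_force":{"type":"number"}},"required":["deltas"]}

```bash
mkdir -p pics; ls; cat > h.py <<'E'
import numpy as np, cv2
from plant import ctrl
from scipy.spatial.transform import Rotation as R
def pts(cam,uv,depth,m):
    K=np.array(m['intrinsics']);E=np.array(m['extrinsics']);out=[]
    for u,v in uv:
        ui,vi=int(round(u)),int(round(v))
        w=depth[max(0,vi-2):vi+3,max(0,ui-2):ui+3];w=w[w>0]
        z=np.median(w) if w.size else np.nan
        c=np.array([(u-K[0,2])/K[0,0]*z,(v-K[1,2])/K[1,1]*z,z])
        out.append(E[:3,:3].T@(c-E[:3,3]))
    return np.array(out)
E
cat > a.py <<'E'
from h import *
s=ctrl.get_state();print({k:np.round(v,3).tolist() for k,v in s.items()})
ims=[]
for c in("scene","top"):
    p,d=ctrl.read_camera(c);m=ctrl.camera_model(c);ims.append(p);np.save(f'{c}_d.npy',d)
    print(c,np.round(m['intrinsics'],1).tolist(),np.round(m['extrinsics'],3).tolist())
    cv2.imwrite(f'pics/{c}0.png',cv2.resize(p[:,:,::-1],(800,600),interpolation=cv2.INTER_CUBIC))
    for q in("tab_grip","latch_grip","lid_edge","latch_pin","paprika_jar","case"):
        for r in ctrl.find_in(c,q)[:2]:
            print(c,q,np.round(r['uv'],1),round(r['score'],2),pts(c,[r['uv']],d,m).round(3))
E
python3 a.py
```

```text
pics
{'time': 0.0, 'qpos': [1.084, 0.287, 1.578, 0.0, 1.279, -0.15], 'dq': [-0.001, 0.001, -0.002, -0.0, -0.001, -0.0], 'joint_efforts': [-0.001, -40.599, -29.262, -0.0, 0.006, -0.0], 'eef_pos': [0.223, 0.637, 0.23], 'tcp_rot': [0.168, 0.986, -0.001, -0.0], 'contact_force': [0.224, -0.342, 0.847], 'wrist_torque': [0.015, 0.017, 0.02], 'finger_force': 0.0, 'opening': 1.001}
scene [[351.9, 0.0, 251.6], [0.0, 351.9, 199.8], [0.0, 0.0, 1.0]] [[0.858, -0.513, 0.013, -0.299], [-0.423, -0.722, -0.547, 0.597], [0.289, 0.464, -0.837, 0.588], [0.0, 0.0, 0.0, 1.0]]
scene tab_grip [229.7 249.4] 0.63 [[0.481 0.324 0.083]]
scene tab_grip [200.8 239.1] 0.46 [[0.434 0.372 0.101]]
scene latch_grip [199.8 238.8] 0.8 [[0.432 0.374 0.101]]
scene lid_edge [206.4 201.8] 0.58 [[0.477 0.416 0.165]]
scene latch_pin [197.7 235.4] 0.77 [[0.429 0.373 0.122]]
scene latch_pin [208.8 206.8] 0.18 [[0.476 0.401 0.165]]
scene paprika_jar [291.5 223.7] 0.83 [[0.636 0.301 0.099]]
scene case [210.  206.6] 0.65 [[0.478 0.4   0.166]]
top [[432.0, 0.0, 257.6], [0.0, 432.0, 190.1], [0.0, 0.0, 1.0]] [[-0.016, -1.0, 0.01, 0.416], [-0.988, 0.015, -0.152, 0.581], [0.151, -0.012, -0.988, 0.912], [0.0, 0.0, 0.0, 1.0]]
top tab_grip [304.4 238.7] 0.41 [[0.478 0.312 0.085]]
top tab_grip [280.3 266.4] 0.32 [[0.422 0.364 0.097]]
top latch_grip [276.4 270.1] 0.79 [[ 0.412  0.367 -0.   ]]
top lid_edge [245.  233.3] 0.61 [[0.486 0.434 0.166]]
top lid_edge [303.3 240.2] 0.47 [[0.475 0.315 0.084]]
top latch_pin [278.9 266.3] 0.66 [[0.422 0.367 0.097]]
top paprika_jar [299.6 158.9] 0.94 [[0.643 0.319 0.105]]
top case [245.5 233.7] 0.74 [[0.486 0.433 0.166]]
```

View pics/scene0.png

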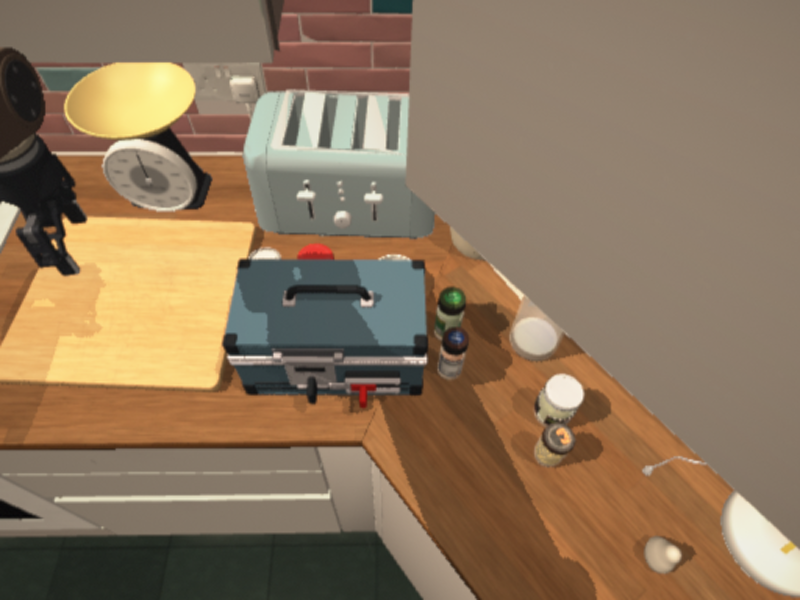

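View pics/top0.png

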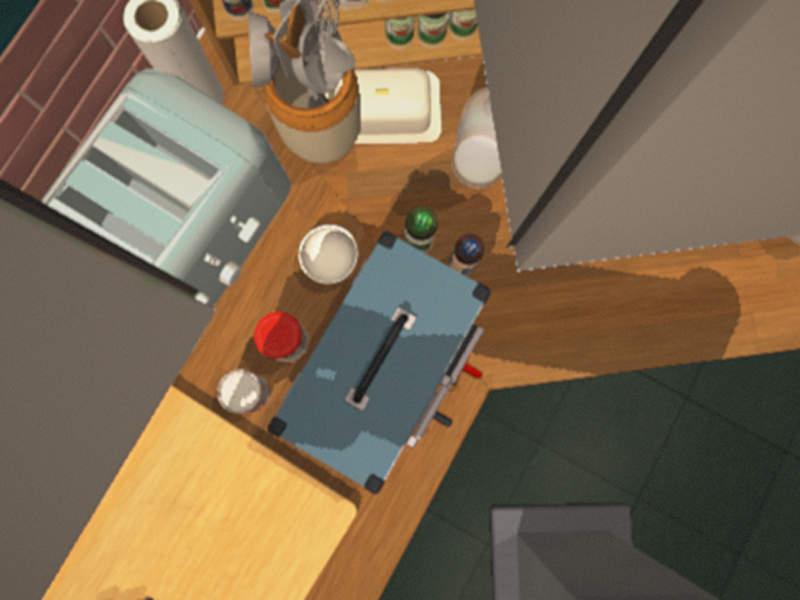

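The scene view shows the case with its fin at about (312,390) and the red tab at about (362,395). In the top view they are at (440,418) and (472,370), with the dark blue jar at (468,247). Next I'll fit the case pose from the lid's top face.

```bash
cat > b.py <<'E'
from h import *
P=[]
for c in("top","scene"):
    d=np.load(f'{c}_d.npy');m=ctrl.camera_model(c);K=m['intrinsics'];E=np.array(m['extrinsics'])
    v,u=np.mgrid[:384,:512];ok=d>0
    C=np.stack([(u-K[0][2])/K[0][0]*d,(v-K[1][2])/K[1][1]*d,d],-1)
    W=(C-E[:3,3])@E[:3,:3]
    k=ok&(abs(W[...,2]-.165)<.006)&(W[...,0]>.4)&(W[...,0]<.75)&(W[...,1]>.2)&(W[...,1]<.6)
    n,l,st,_=cv2.connectedComponentsWithStats(k.astype(np.uint8));b=1+np.argmax(st[1:,4]);q=W[l==b]
    r=cv2.minAreaRect(q[:,:2].astype(np.float32)*1000);print(c,len(q),q[:,2].mean().round(4),r,cv2.boxPoints(r).round(0).tolist())
    # red tab / 
    k=ok&(W[...,2]>.03)&(W[...,0]>.38)&(W[...,0]<.56)&(W[...,1]>.22)&(W[...,1]<.42)
    p=cv2.imread(f'pics/{c}0.png');p=cv2.resize(p,(512,384)).astype(int)
    red=k&(p[...,2]>130)&(p[...,1]<60);print('red',W[red].mean(0).round(4),W[red].min(0).round(3),W[red].max(0).round(3),red.sum())
E
python3 b.py
```

```text
top 9874 0.1646 ((494.1523132324219, 436.9906005859375), (154.32925415039062, 284.77880859375), 59.32353973388672) [[332.0, 443.0], [577.0, 298.0], [656.0, 431.0], [411.0, 576.0]]
red [0.4813 0.317  0.085 ] [0.473 0.306 0.08 ] [0.49  0.328 0.089] 52
scene 5772 0.1648 ((495.7626037597656, 436.6260070800781), (153.45895385742188, 282.979248046875), 58.86785125732422) [[335.0, 444.0], [577.0, 298.0], [657.0, 429.0], [414.0, 575.0]]
red [0.4842 0.3186 0.0846] [0.474 0.303 0.081] [0.504 0.336 0.087] 59
```

```bash
cat >> h.py <<'E'
A=np.radians(59.1);C0=np.array([.495,.437,0])
RC=R.from_euler('z',A).as_matrix()
def w(p): return C0+RC@(np.array(p)/1000)      # case mm -> world m
def c(p): return RC.T@(np.array(p)-C0)*1000
def ori(lean):                                  # tool tilted by lean deg from vertical, y = -case y
    a=np.radians(lean);z=RC@[np.sin(a),0,-np.cos(a)];y=-RC[:,1]
    return R.from_matrix(np.stack([np.cross(y,z),y,z],1))
def plan(wps,p0=None,r0=None,step=.05,ang=10):
    """wps: list of (pos,rot,minrows); prints calls of 5 rows."""
    from scipy.spatial.transform import Slerp
    s=ctrl.get_state();p=np.array(s['eef_pos']) if p0 is None else p0;r=R.from_quat(s['tcp_rot']) if r0 is None else r0
    poses=[]
    for q,o,*n in wps:
        k=int(max(np.ceil(np.linalg.norm(q-p)/step),np.ceil(np.degrees((r.inv()*o).magnitude())/ang),n[0] if n else 1))
        sl=Slerp([0,1],R.concatenate([r,o]))
        poses+=[(p+(q-p)*i/k,sl(i/k)) for i in range(1,k+1)];p,r=q,o
    p,r=np.array(s['eef_pos']) if p0 is None else p0,R.from_quat(s['tcp_rot']) if r0 is None else r0
    for i in range(0,len(poses),5):
        ch=poses[i:i+5]
        print([x for a,b in ch for x in np.r_[r.inv().apply(a-p).round(3),(r.inv()*b).as_rotvec().round(3)].tolist()])
        p,r=ch[-1]
def stat():
    s=ctrl.get_state();r=R.from_quat(s['tcp_rot']).as_matrix()
    print('t',s['time'],'tcp case',c(s['eef_pos']).round(1),'zc',(RC.T@r[:,2]).round(3),'yc',(RC.T@r[:,1]).round(3),'F',np.round(RC.T@s['contact_force'],1),'op',round(s['opening'],3),'ff',round(s['finger_force'],1),'q',np.round(s['qpos'],2))
E
cat > d.py <<'E'
from h import *
for cam in("top","scene"):
    d=np.load(f'{cam}_d.npy');m=ctrl.camera_model(cam);K=m['intrinsics'];E=np.array(m['extrinsics'])
    v,u=np.mgrid[:384,:512]
    C=np.stack([(u-K[0][2])/K[0][0]*d,(v-K[1][2])/K[1][1]*d,d],-1)
    W=((C-E[:3,3])@E[:3,:3])[d>0];Q=(W-C0)@RC*1000
    k=(Q[:,2]>210)&(abs(Q[:,0])<500)&(Q[:,1]<150)&(Q[:,1]>-600);Q=Q[k]
    for x in range(-500,500,100):
        a=Q[(Q[:,0]>=x)&(Q[:,0]<x+100)]
        if len(a): print(cam,x,'ymax',a[:,1].max().round(),'z',np.percentile(a[:,2],[0,50,100]).round(),len(a))
s=ctrl.get_state()
wp1=np.array([.33,.37,.26])
pre=w([-165,-50,160]);o=ori(30)
print(pre,w([-109,-50,56]))
plan([(wp1,R.from_euler('z',-70,degrees=True)*R.from_quat(s['tcp_rot'])),(pre,o)])
E
python3 d.py
```

```text
top -300 ymax -197.0 z [460. 502. 574.] 557
top -200 ymax -120.0 z [460. 637. 786.] 7943
top -100 ymax -100.0 z [461. 707. 827.] 21534
top 0 ymax -195.0 z [210. 529. 637.] 1720
top 100 ymax 150.0 z [228. 637. 752.] 15542
top 200 ymax -193.0 z [210. 267. 319.] 2489
top 300 ymax -212.0 z [214. 278. 296.] 99
top 400 ymax -180.0 z [210. 225. 231.] 859
scene -400 ymax -274.0 z [460. 522. 622.] 7987
scene -300 ymax -198.0 z [461. 623. 720.] 32112
scene -200 ymax -122.0 z [461. 603. 694.] 16376
scene -100 ymax -102.0 z [461. 571. 642.] 2370
scene 100 ymax 150.0 z [461. 496. 530.] 2876
scene 200 ymax 44.0 z [462. 469. 485.] 30
scene 400 ymax 103.0 z [229. 240. 298.] 7
[0.45316894 0.26974223 0.16      ] [0.48192725 0.31779386 0.056     ]
[-0.024, -0.027, -0.004, -0.0, -0.0, 0.153, -0.047, -0.054, -0.007, -0.0, -0.0, 0.305, -0.071, -0.081, -0.011, -0.0, -0.0, 0.458, -0.095, -0.108, -0.014, -0.0, -0.0, 0.611, -0.118, -0.135, -0.018, -0.0, -0.0, 0.764]
[-0.036, -0.003, -0.004, -0.0, -0.0, 0.153, -0.072, -0.006, -0.007, -0.0, -0.0, 0.305, -0.107, -0.01, -0.011, -0.0, -0.0, 0.458, -0.136, 0.003, 0.009, -0.052, 0.094, 0.565, -0.166, 0.016, 0.029, -0.104, 0.189, 0.672]
[-0.019, 0.028, 0.018, -0.029, 0.102, 0.108, -0.037, 0.055, 0.035, -0.058, 0.204, 0.216, -0.056, 0.083, 0.053, -0.087, 0.306, 0.323]
```

{"api": "carry_out", "payload": {"deltas": [-0.024,-0.027,-0.004,0,0,0.153,-0.047,-0.054,-0.007,0,0,0.305,-0.071,-0.081,-0.011,0,0,0.458,-0.095,-0.108,-0.014,0,0,0.611,-0.118,-0.135,-0.018,0,0,0.764], "grip": 45}}

```text
time: 1.32
eef_pos: [0.2901, 0.4696, 0.2496]
tcp_rot: [0.525, 0.851, 0.0, 0.0]
contact_force: [0.5, -0.6, 0.2]
opening: 0.446
finger_force: 0.0
```

{"api": "carry_out", "payload": {"deltas": [-0.036,-0.003,-0.004,0,0,0.153,-0.072,-0.006,-0.007,0,0,0.305,-0.107,-0.01,-0.011,0,0,0.458,-0.136,0.003,0.009,-0.052,0.094,0.565,-0.166,0.016,0.029,-0.104,0.189,0.672]}}

```text
time: 1.95
eef_pos: [0.3803, 0.3295, 0.221]
tcp_rot: [0.772, 0.626, 0.095, -0.053]
contact_force: [0.5, 0.4, -0.1]
opening: 0.447
finger_force: 0.0
```

{"api": "carry_out", "payload": {"deltas": [-0.019,0.028,0.018,-0.029,0.102,0.108,-0.037,0.055,0.035,-0.058,0.204,0.216,-0.056,0.083,0.053,-0.087,0.306,0.323,-0.056,0.083,0.053,-0.087,0.306,0.323,-0.056,0.083,0.053,-0.087,0.306,0.323]}}

```text
time: 2.58
eef_pos: [0.4537, 0.2697, 0.1606]
tcp_rot: [0.84, 0.477, 0.225, -0.127]
contact_force: [0.1, 0.3, -0.4]
opening: 0.453
finger_force: 0.0
```

```bash
cat > e.py <<'E'
from h import *
stat()
s=ctrl.get_state();p,d=ctrl.read_camera("wrist");m=ctrl.camera_model("wrist");print(m)
cv2.imwrite('pics/w1.png',cv2.resize(p[:,:,::-1],(800,600)))
T=np.eye(4);T[:3,:3]=R.from_quat(s['tcp_rot']).as_matrix();T[:3,3]=s['eef_pos'];T=T@np.array(m['hand_eye'])
K=np.array(m['intrinsics'])
for q in("tab_grip","latch_grip"):
    for r in ctrl.find_in("wrist",q)[:2]:
        u,v=r['uv'];z=np.median(d[int(v)-2:int(v)+3,int(u)-2:int(u)+3]);x=np.array([(u-K[0,2])/K[0,0],(v-K[1,2])/K[1,1]]);th=np.hypot(*x)
        n=np.r_[x/th*np.tan(th),1]*z
        print(q,round(r['score'],2),np.round(r['uv']),c(T[:3,:3]@n+T[:3,3]).round(1))
plan([(w([-109,-50,56]),ori(30))])
E
python3 e.py
```

```text
t 2.575 tcp case [-164.7  -50.5  160.6] zc [ 0.5   -0.    -0.866] yc [ 0.    -1.     0.001] F [ 0.3  0.1 -0.4] op 0.453 ff 0.0 q [ 0.15 -0.18  2.26  0.57  0.79  0.34]
{'intrinsics': array([[297.31863964,   0.        , 252.77720686],
       [  0.        , 297.31863964, 191.75784307],
       [  0.        ,   0.        ,   1.        ]]), 'hand_eye': array([[-7.36276795e-05, -9.44443215e-01, -3.28674623e-01,
         8.40442073e-02],
       [ 9.99999460e-01, -4.10144672e-04,  9.54532814e-04,
        -6.71659238e-04],
       [-1.03630619e-03, -3.28674376e-01,  9.44442736e-01,
        -1.41631159e-01],
       [ 0.00000000e+00,  0.00000000e+00,  0.00000000e+00,
         1.00000000e+00]])}
tab_grip 0.64 [250. 172.] [-100.2  -47.6   83.9]
latch_grip 0.93 [164. 148.] [-88.8  17.3 117.4]
[-0.002, -0.0, 0.04, 0.0, -0.0, 0.001, -0.003, -0.0, 0.079, 0.0, -0.001, 0.002, -0.005, -0.0, 0.119, 0.001, -0.001, 0.003]
```

View pics/w1.png

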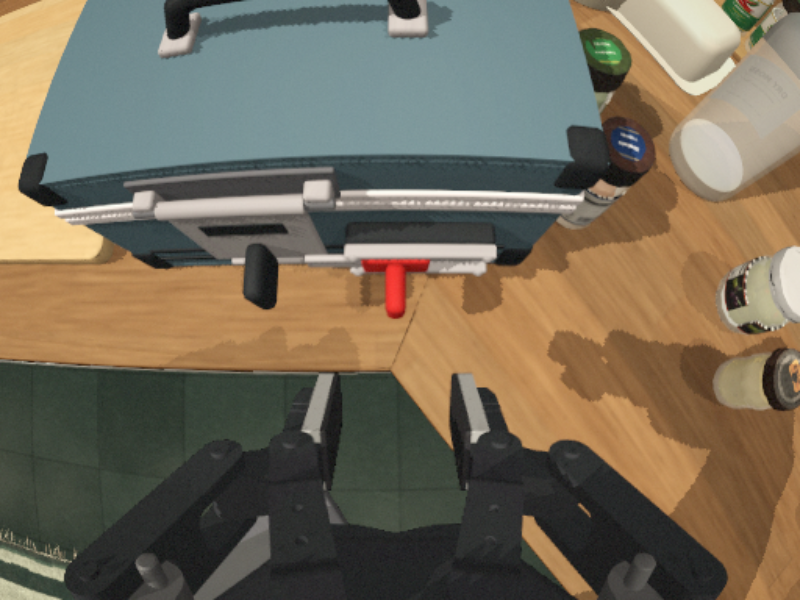

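The wrist view shows the red rib at (396,290), centred between the fingers, and the black fin at (260,275). I'll descend now.

{"api": "carry_out", "payload": {"deltas": [-0.002,0,0.04,0,0,0,-0.003,0,0.08,0,0,0,-0.004,0,0.105,0,0,0,-0.005,0,0.119,0,0,0,-0.005,0,0.119,0,0,0]}}

```text
time: 3.35
eef_pos: [0.4815, 0.3175, 0.054]
tcp_rot: [0.84, 0.477, 0.225, -0.128]
contact_force: [-0.1, -1.1, -0.3]
opening: 0.45
finger_force: 0.0
```

{"api": "carry_out", "payload": {"deltas": [0,0,0,0,0,0,0,0,0,0,0,0,0,0,0,0,0,0,0,0,0,0,0,0], "grip": 0, "grip_force": 30}}

```text
time: 3.85
eef_pos: [0.4825, 0.3169, 0.0556]
tcp_rot: [0.84, 0.476, 0.226, -0.128]
contact_force: [-2.6, -2.6, 6.8]
opening: 0.116
finger_force: 33.4
```

```bash
python3 -c "
from h import *
stat()
p,d=ctrl.read_camera('wrist');cv2.imwrite('pics/w2.png',cv2.resize(p[:,:,::-1],(800,600)))"
```

```text
t 3.85 tcp case [-109.5  -50.9   55.6] zc [ 0.501 -0.001 -0.865] yc [-0.    -1.     0.001] F [-3.6  0.9  6.8] op 0.116 ff 33.4 q [0.25 0.12 2.2  0.74 0.55 0.19]
```

View pics/w2.png

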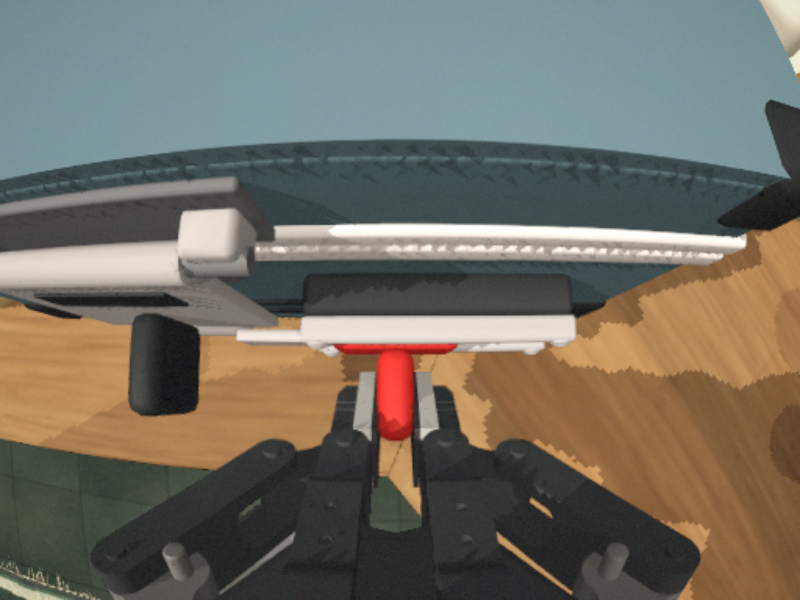

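The rib at (396,390) is pinched between the pads. Next I'll slide it along tool +y, which is the case's right.

{"api": "carry_out", "payload": {"deltas": [0,0.006,0,0,0,0,0,0.012,0,0,0,0,0,0.018,0,0,0,0,0,0.023,0,0,0,0,0,0.024,0,0,0,0]}}

```text
time: 4.53
eef_pos: [0.5027, 0.3049, 0.0556]
tcp_rot: [0.84, 0.476, 0.226, -0.128]
contact_force: [-5.9, -0.1, 7.7]
opening: 0.12
finger_force: 33.6
```

{"api": "carry_out", "payload": {"deltas": [0,0,0,0,0,0,0,0,0,0,0,0,0,0,0,0,0,0]}}

```text
time: 4.9
eef_pos: [0.5027, 0.3049, 0.0556]
tcp_rot: [0.84, 0.476, 0.226, -0.128]
contact_force: [-4.3, -1.1, 7.6]
opening: 0.116
finger_force: 33.4
```

```bash
python3 -c "
from h import *
stat()"
```

```text
t 4.9 tcp case [-109.4  -74.4   55.6] zc [ 0.501  0.    -0.865] yc [ 0. -1. -0.] F [-3.2  3.1  7.6] op 0.116 ff 33.4 q [0.21 0.15 2.17 0.75 0.57 0.16]
```

{"api": "carry_out", "payload": {"deltas": [0,0,0,0,0,0,0,0,0,0,0,0,0,0,-0.03,0,0,0,0,0,-0.07,0,0,0,0,0,-0.1,0,0,0], "grip": 45}}

```text
time: 5.52
eef_pos: [0.4766, 0.2609, 0.1418]
tcp_rot: [0.84, 0.476, 0.225, -0.127]
contact_force: [0.3, -0.1, 0.6]
opening: 0.449
finger_force: 0.0
```

{"api": "carry_out", "payload": {"deltas": [0,-0.033,0,0,0,0,0,-0.066,0,0,0,0,0,-0.099,0,0,0,0,0,-0.099,0,0,0,0]}}

```text
time: 6.02
eef_pos: [0.3898, 0.313, 0.14]
tcp_rot: [0.84, 0.477, 0.224, -0.128]
contact_force: [0.5, -0.7, -0.3]
opening: 0.454
finger_force: 0.0
```

```bash
cat > f.py <<'E'
from h import *
stat()
p,d=ctrl.read_camera('wrist');cv2.imwrite('pics/w3.png',cv2.resize(p[:,:,::-1],(800,600)))
plan([(w([-102,25,63.5]),ori(30),4)])
E
python3 f.py
```

```text
t 6.025 tcp case [-160.5   26.6  140. ] zc [ 0.499  0.002 -0.867] yc [ 0.002 -1.    -0.001] F [-0.3 -0.8 -0.3] op 0.454 ff 0.0 q [ 0.3  -0.24  2.36  0.55  0.7   0.47]
[0.003, 0.0, 0.024, -0.0, 0.0, 0.0, 0.006, 0.0, 0.048, -0.0, 0.0, 0.001, 0.009, 0.0, 0.072, -0.0, 0.0, 0.001, 0.012, 0.0, 0.096, -0.0, 0.0, 0.001]
```

View pics/w3.png

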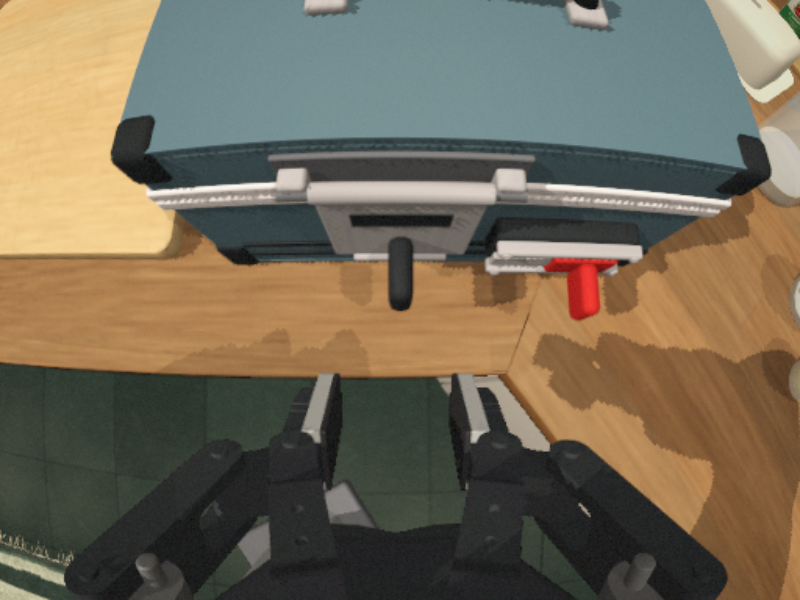

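The tab now sits at the right end (583,290), clear of the latch, and the fin is at (400,272), centred between the fingers. I'll descend and pinch it.

{"api": "carry_out", "payload": {"deltas": [0.003,0,0.03,0,0,0,0.006,0,0.06,0,0,0,0.009,0,0.08,0,0,0,0.012,0,0.095,0,0,0,0.012,0,0.095,0,0,0]}}

```text
time: 6.7
eef_pos: [0.4222, 0.3617, 0.0634]
tcp_rot: [0.841, 0.476, 0.224, -0.127]
contact_force: [-0.6, -0.4, 0.8]
opening: 0.447
finger_force: 0.0
```

{"api": "carry_out", "payload": {"deltas": [0,0,0,0,0,0,0,0,0,0,0,0,0,0,0,0,0,0,0,0,0,0,0,0], "grip": 0, "grip_force": 40}}

```text
time: 7.2
eef_pos: [0.4216, 0.3621, 0.0651]
tcp_rot: [0.84, 0.476, 0.225, -0.128]
contact_force: [-3.4, -1.6, 3.5]
opening: 0.135
finger_force: 41.8
```

```bash
cat > g.py <<'E'
from h import *
stat()
s=ctrl.get_state();t=c(s['eef_pos']);z=RC.T@R.from_quat(s['tcp_rot']).as_matrix()[:,2]
G=t-19*z; print('grasp',G.round(1))
o=R.from_quat(s['tcp_rot'])
pin=np.array([-86,25,142.]);H=np.array([78,25,122.])
def rot(v,a): # -z -> -x
    return np.array([v[0]*np.cos(a)+v[2]*np.sin(a),v[1],-v[0]*np.sin(a)+v[2]*np.cos(a)])
def fin(b,f): return H+rot(pin-H+rot(G-pin,b)*[1,0,1],f)
W=[]
for b,f in [(b,0) for b in np.linspace(0,.55,8)[1:]]+[(.55-.25*k/28,1.42*k/28) for k in range(1,29)]:
    g=fin(b,f)+19*z; g[1]=t[1]; W.append((w(g),o,1)); print(round(b,2),round(f,2),g.round(0)) if round(f*28/1.42)%7==0 else 0
plan(W)
E
python3 g.py
```

```text
t 7.2 tcp case [-102.    24.6   65.1] zc [ 0.5   -0.    -0.866] yc [-0. -1.  0.] F [-3.2  2.1  3.5] op 0.135 ff 41.8 q [0.39 0.04 2.27 0.68 0.49 0.37]
grasp [-111.5   24.6   81.5]
0.08 0 [-107.   25.   67.]
0.16 0 [-111.   25.   70.]
0.24 0 [-115.   25.   73.]
0.31 0 [-119.   25.   76.]
0.39 0 [-123.   25.   79.]
0.47 0 [-127.   25.   83.]
0.55 0 [-130.   25.   87.]
0.49 0.35 [-121.   25.  160.]
0.43 0.71 [-89.  25. 225.]
0.36 1.06 [-38.  25. 275.]
0.3 1.42 [ 27.  25. 305.]
[-0.003, 0.0, -0.004, 0.0, 0.0, 0.0, -0.006, 0.0, -0.009, 0.0, 0.0, 0.0, -0.008, 0.0, -0.013, 0.0, 0.0, 0.0, -0.01, 0.0, -0.018, 0.0, 0.0, 0.0, -0.011, 0.0, -0.023, 0.0, 0.0, 0.0]
[-0.001, 0.0, -0.005, 0.0, 0.0, 0.0, -0.002, 0.0, -0.01, 0.0, 0.0, 0.0, 0.003, 0.0, -0.019, 0.0, 0.0, 0.0, 0.009, 0.0, -0.028, 0.0, 0.0, 0.0, 0.014, 0.0, -0.037, 0.0, 0.0, 0.0]
[0.006, 0.0, -0.008, 0.0, 0.0, 0.0, 0.013, 0.0, -0.017, 0.0, 0.0, 0.0, 0.02, 0.0, -0.024, 0.0, 0.0, 0.0, 0.027, 0.0, -0.032, 0.0, 0.0, 0.0, 0.035, 0.0, -0.039, 0.0, 0.0, 0.0]
[0.008, 0.0, -0.007, 0.0, 0.0, 0.0, 0.016, 0.0, -0.013, 0.0, 0.0, 0.0, 0.025, 0.0, -0.019, 0.0, 0.0, 0.0, 0.034, 0.0, -0.024, 0.0, 0.0, 0.0, 0.043, 0.0, -0.029, 0.0, 0.0, 0.0]
[0.009, 0.0, -0.004, 0.0, 0.0, 0.0, 0.019, 0.0, -0.008, 0.0, 0.0, 0.0, 0.029, 0.0, -0.012, 0.0, 0.0, 0.0, 0.039, 0.0, -0.015, 0.0, 0.0, 0.0, 0.049, 0.0, -0.017, 0.0, 0.0, 0.0]
[0.01, 0.0, -0.002, 0.0, 0.0, 0.0, 0.02, 0.0, -0.004, 0.0, 0.0, 0.0, 0.03, 0.0, -0.005, 0.0, 0.0, 0.0, 0.041, 0.0, -0.005, 0.0, 0.0, 0.0, 0.051, 0.0, -0.005, 0.0, 0.0, 0.0]
[0.01, 0.0, 0.0, 0.0, 0.0, 0.0, 0.02, 0.0, 0.001, 0.0, 0.0, 0.0, 0.03, 0.0, 0.003, 0.0, 0.0, 0.0, 0.04, 0.0, 0.005, 0.0, 0.0, 0.0, 0.05, 0.0, 0.007, 0.0, 0.0, 0.0]
```

{"api": "carry_out", "payload": {"deltas": [-0.003,0,-0.004,0,0,0,-0.006,0,-0.009,0,0,0,-0.008,0,-0.013,0,0,0,-0.01,0,-0.018,0,0,0,-0.011,0,-0.023,0,0,0]}}

```text
time: 7.82
eef_pos: [0.4108, 0.3442, 0.079]
tcp_rot: [0.84, 0.476, 0.225, -0.127]
contact_force: [3.5, 6.2, -4.8]
opening: 0.133
finger_force: 38.9
```

{"api": "carry_out", "payload": {"deltas": [-0.001,0,-0.005,0,0,0,-0.002,0,-0.01,0,0,0,0.003,0,-0.019,0,0,0,0.009,0,-0.028,0,0,0,0.014,0,-0.037,0,0,0]}}

```text
time: 8.45
eef_pos: [0.4071, 0.3381, 0.1177]
tcp_rot: [0.841, 0.476, 0.225, -0.127]
contact_force: [2.7, 2.0, -6.7]
opening: 0.131
finger_force: 38.9
```

```bash
python3 -c "
from h import *
stat()
p,d=ctrl.read_camera('wrist');cv2.imwrite('pics/w4.png',cv2.resize(p[:,:,::-1],(800,600)))"
```

```text
t 8.45 tcp case [-130.    24.7  117.7] zc [ 0.499 -0.    -0.867] yc [-0. -1. -0.] F [ 3.1 -1.3 -6.7] op 0.131 ff 38.9 q [ 0.35 -0.12  2.31  0.57  0.62  0.47]
```

View pics/w4.png

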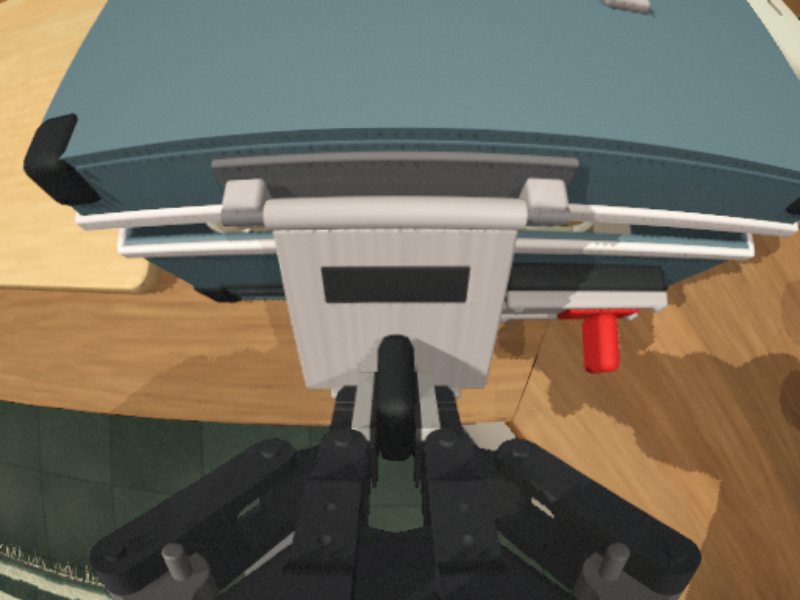

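The latch is out, the fin is pinched at (395,395), and a gap shows below the lid at about (400,235), so the lid is lifting. I'll carry on.

{"api": "carry_out", "payload": {"deltas": [0.006,0,-0.008,0,0,0,0.013,0,-0.017,0,0,0,0.02,0,-0.024,0,0,0,0.027,0,-0.032,0,0,0,0.035,0,-0.039,0,0,0]}}

```text
time: 9.12
eef_pos: [0.4129, 0.3479, 0.1698]
tcp_rot: [0.84, 0.476, 0.225, -0.127]
contact_force: [1.9, -1.7, -6.5]
opening: 0.133
finger_force: 39.0
```

{"api": "carry_out", "payload": {"deltas": [0.008,0,-0.007,0,0,0,0.016,0,-0.013,0,0,0,0.025,0,-0.019,0,0,0,0.034,0,-0.024,0,0,0,0.043,0,-0.029,0,0,0]}}

```text
time: 9.75
eef_pos: [0.4246, 0.3676, 0.2162]
tcp_rot: [0.84, 0.476, 0.225, -0.128]
contact_force: [1.4, -1.1, -7.0]
opening: 0.133
finger_force: 38.9
```

{"api": "carry_out", "payload": {"deltas": [0.009,0,-0.004,0,0,0,0.019,0,-0.008,0,0,0,0.029,0,-0.012,0,0,0,0.039,0,-0.015,0,0,0,0.049,0,-0.017,0,0,0]}}

```text
time: 10.38
eef_pos: [0.4422, 0.3969, 0.2555]
tcp_rot: [0.84, 0.476, 0.225, -0.128]
contact_force: [-0.3, -1.9, -6.8]
opening: 0.132
finger_force: 38.9
```

```bash
python3 -c "
from h import *
stat()
p,d=ctrl.read_camera('scene');cv2.imwrite('pics/s5.png',cv2.resize(p[100:330,80:390,::-1],(800,594)))"
```

```text
t 10.375 tcp case [-61.5  24.8 255.5] zc [ 0.5    0.    -0.866] yc [-0. -1. -0.] F [-1.8 -0.7 -6.8] op 0.132 ff 38.9 q [ 0.44 -0.16  2.06  0.39  0.83  0.78]
```

View pics/s5.png

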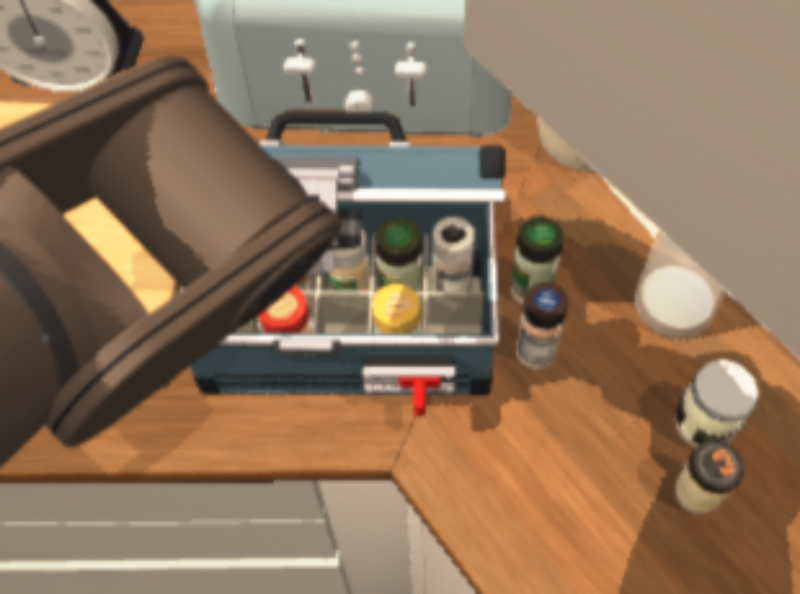

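The scene view shows the lid well open with its edge at (430,190), the tab still to the right at (418,390), and the jar untouched at (545,320). I'll continue to upright.

{"api": "carry_out", "payload": {"deltas": [0.01,0,-0.002,0,0,0,0.02,0,-0.004,0,0,0,0.03,0,-0.005,0,0,0,0.041,0,-0.005,0,0,0,0.051,0,-0.005,0,0,0]}}

```text
time: 11.05
eef_pos: [0.4636, 0.4329, 0.2852]
tcp_rot: [0.84, 0.476, 0.225, -0.128]
contact_force: [-2.7, -1.6, -5.9]
opening: 0.133
finger_force: 39.0
```

{"api": "carry_out", "payload": {"deltas": [0.01,0,0,0,0,0,0.02,0,0.001,0,0,0,0.03,0,0.003,0,0,0,0.04,0,0.005,0,0,0,0.05,0,0.007,0,0,0]}}

```text
time: 11.68
eef_pos: [0.4876, 0.4731, 0.3039]
tcp_rot: [0.84, 0.476, 0.225, -0.128]
contact_force: [-3.9, -1.0, -4.6]
opening: 0.131
finger_force: 38.9
```

```bash
python3 -c "
from h import *
stat()
p,d=ctrl.read_camera('wrist');cv2.imwrite('pics/w6.png',cv2.resize(p[:,:,::-1],(800,600)))"
```

```text
t 11.675 tcp case [ 27.1  24.9 303.9] zc [ 0.499  0.001 -0.866] yc [-0.    -1.    -0.001] F [-2.9  2.8 -4.6] op 0.131 ff 38.9 q [0.53 0.   1.82 0.32 0.87 0.92]
```

View pics/w6.png

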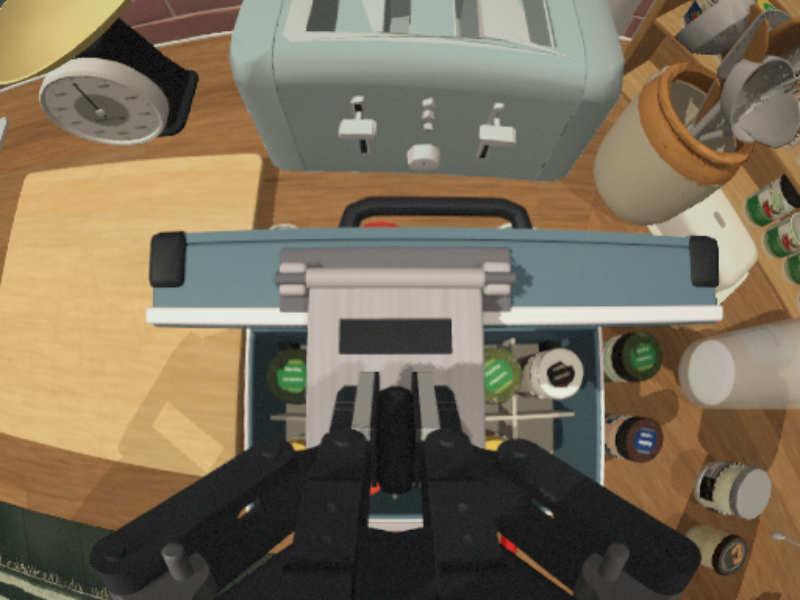

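The wrist view shows the lid upright, with its edge at (430,315) above the jars and the fin still pinched at (395,440). Now I'll let go and back away.

{"api": "carry_out", "payload": {"deltas": [0,0,0,0,0,0,0,0,0,0,0,0,0,0,-0.02,0,0,0,0,0,-0.05,0,0,0,0,0,-0.08,0,0,0], "grip": 60}}

```text
time: 12.35
eef_pos: [0.4671, 0.4374, 0.3766]
tcp_rot: [0.84, 0.476, 0.227, -0.128]
contact_force: [1.0, 0.4, -0.4]
opening: 0.6
finger_force: 0.0
```

{"api": "carry_out", "payload": {"deltas": [-0.02,0,-0.02,0,0,0,-0.04,0,-0.03,0,0,0,-0.04,0,-0.03,0,0,0,-0.04,0,-0.03,0,0,0,-0.04,0,-0.03,0,0,0]}}

```text
time: 12.98
eef_pos: [0.4418, 0.3959, 0.3794]
tcp_rot: [0.84, 0.476, 0.225, -0.128]
contact_force: [-0.0, -0.4, 0.0]
opening: 0.606
finger_force: 0.0
```

```bash
python3 -c "
from h import *
stat()
p,d=ctrl.read_camera('wrist');cv2.imwrite('pics/w7.png',cv2.resize(p[:,:,::-1],(800,600)))
m=ctrl.camera_model('wrist');s=ctrl.get_state()
K=np.array(m['intrinsics']);T=np.eye(4);T[:3,:3]=R.from_quat(s['tcp_rot']).as_matrix();T[:3,3]=s['eef_pos'];T=T@np.array(m['hand_eye'])
for q in('lid_edge','latch_pin','tab_grip'):
    for r in ctrl.find_in('wrist',q)[:1]:
        u,v=r['uv'];z=np.median(d[int(v)-2:int(v)+3,int(u)-2:int(u)+3]);x=np.array([(u-K[0,2])/K[0,0],(v-K[1,2])/K[1,1]]);th=np.hypot(*x)
        print(q,round(r['score'],2),np.round(r['uv']),c(T[:3,:3]@(np.r_[x/th*np.tan(th),1]*z)+T[:3,3]).round(0))"
```

```text
t 12.975 tcp case [-62.6  24.5 379.4] zc [ 0.5   -0.    -0.866] yc [-0. -1.  0.] F [-0.4 -0.2  0. ] op 0.606 ff 0.0 q [ 0.44 -0.24  1.9   0.33  1.05  0.88]
lid_edge 0.55 [264. 126.] [ 50.  15. 289.]
latch_pin 0.82 [251. 141.] [ 23.  26. 321.]
```

View pics/w7.png

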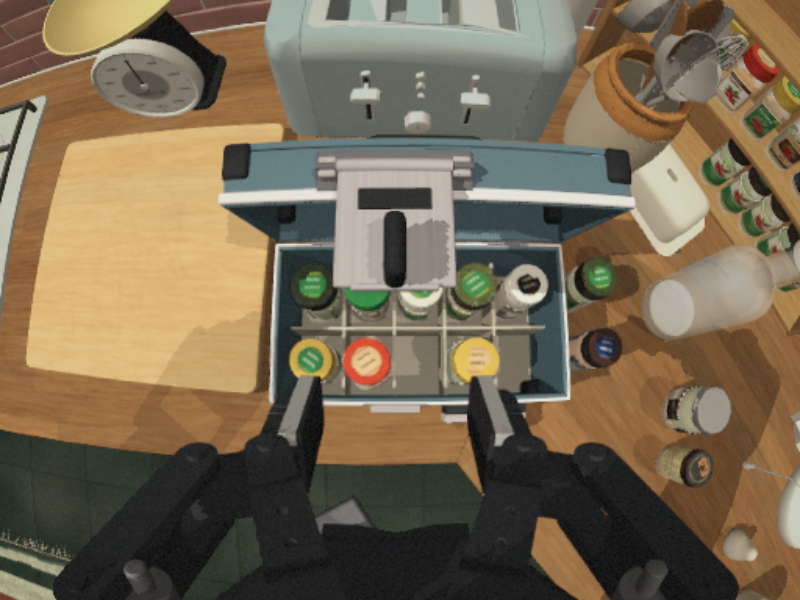

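The wrist view shows the lid upright and left alone, with its edge at (430,195). That edge measures about 1.4 rad from the hinge. The jars are exposed, the gripper is free, and the blue-cap jar at (600,347) is still standing.

```bash
python3 -c "
from h import *
print(ctrl.sign_off())"
```

```text
the job is handed in; nothing more can be done
None
```

The spice case is open and handed in after about 13 s: the tab is slid fully right, the latch is lifted and the lid stands at about 1.4 rad on its own. The gripper is clear and I saw no shift in the dark blue jar; the sign-off gave no verdict.

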